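# Flat grater off the counter and onto the hook rail

### The job

The flat steel grater lies too flat on the counter to be picked up: slide it until its handle sticks out past the counter's open end, pick it up there by the handle and lay it across the small chopping board. Let go, take it again by its grating end and hang it by the eye of its handle on the empty hook of the rail, so that it hangs there freely and at rest. Do not drop it or let it fall off the counter, and leave the other things on the counter where they are.

Things in the scene. Friction and masses are not known exactly. Their poses are not given: they have to be found in the camera images.
- grater: flat hand grater of stamped bright steel, 245 mm long, 3 mm thick, 110 g. Origin on its underside, on the centre line; x runs along it to the handle's end, y across, z up. Grating part with dark teeth: x -115 to +40 mm, 64 mm wide. Handle: x +40 to +130 mm, 36 mm wide, straight sides. Balance point x -13 mm. Starts flat on the counter, handle towards the counter's open end
- grater_eye (a point): centre of the eye in the grater's handle, mid-thickness (grater x +110 mm); same axes as the grater. The eye is a slot through the handle, 26 mm long (x +97 to +123 mm) and 18 mm wide, closed by a 7 mm strip at the handle's end
- grater_blade_end (a point): middle of the grater's plain end edge, at the grating part (x -115 mm, mid-thickness); same axes as the grater
- counter_end (a point): a point on the straight edge of the open right-hand end of the black laminate counter, level with its top (z = 0). The edge runs parallel to the world x axis at this y; beyond it (lower y) is free space. The slab is 36 mm thick
- board: small thick chopping board of pale wood, loose, 0.75 kg, 220 mm (its x) by 130 mm (its y) by 38 mm high, so the grater laid along the board's y sticks out at both ends. Origin at the centre of its underside, on the counter
- rail: fixed hook rail of brushed aluminium: a flat bar 460 mm long (its y), 24 mm high, 8 mm thick, centred 305 mm above the counter on two posts at y +-205 mm. Origin on the counter under the bar's middle; x points away from the robot. Three equal hooks 120 mm apart on its robot side: one holds a wooden spoon, one a ring of steel measuring spoons, one is empty; the order varies
- hook: the empty hook of 5.6 mm round wire, fixed on the rail. Origin on the front face of the bar at mid-height; x points away from the robot into the bar. The wire comes out along -x, drops at 45 degrees to a level bottom at x -30 to -40 mm (22 mm below the origin) and rises to the tip at x -54 mm, 8 mm above the origin
- hook_seat (a point): top of the wire in the bottom of the empty hook, where a hung eye comes to rest; a thing hung there swings freely and takes some seconds to settle if let go at a slant
- hook_tip (a point): topmost point of the empty hook's upturned tip, 30 mm above hook_seat and 19 mm nearer the robot
- ramekin: glass ramekin, 84 mm across and 45 mm high, standing on the robot's side of the grater. Origin at the centre of its underside. A bystander
- lid: red silicone lid, a flat disc 110 mm across and 4.5 mm thick with a small knob and a tab, lying under the rail. Origin at the centre of its underside. A bystander
- pepper_mill: dark wooden pepper mill, 56 mm across and 160 mm high, left of the rail, beyond the board. Origin at the centre of its underside. A bystander
- oil_bottle: green glass oil bottle, 62 mm across and 225 mm high, behind the rail. Origin at the centre of its underside. A bystander
- jar: glass jar with a metal lid, 84 mm across and 130 mm high, behind the rail. Origin at the centre of its underside. A bystander

How it is judged (in metres and radians):
On the way, in this order (a step that is already met when the one before it is completed fails the run):
1. the grater, still lying flat on the counter, sticks out with its eye past the counter's open end (world y of grater_eye below -0.312 m and height (world z) of grater_eye below 0.012 m and angle between grater's own z axis and vertical below 0.1 rad), for 0.1 s.
2. the grater is lifted clear of the counter, held by the handle (height (world z) of grater above 0.045 m and contact force between the fingers and grater above 0.5 N and distance between the grasp point and grater_eye below 0.085 m), for 0.1 s.
3. the grater lies flat on the chopping board, let go and still (contact force between grater and board above 0.3 N and contact force between the fingers and grater below 0.05 N and angle between grater's own z axis and vertical below 0.1 rad and linear speed of grater below 0.03 m/s), for 0.2 s.
4. the grater is lifted off the board, held by its grating end (height (world z) of grater above 0.06 m and contact force between the fingers and grater above 0.5 N and contact force between grater and board below 0.05 N and distance between the grasp point and grater_eye above 0.12 m), for 0.1 s.
At the end, for the whole second after the job is handed in: the grater hangs from the empty hook by its eye (eye centre within 35 mm of the hook's seat, weight on the hook), handle up and within 0.25 rad of vertical, let go, and practically still (under 0.12 m/s and 1 rad/s); the other things on the counter stand where they were (distance between grater_eye and hook_seat below 0.035 m and angle between grater's own x axis and vertical below 0.25 rad and contact force between grater and hook above 0.3 N and contact force between the fingers and grater below 0.05 N and linear speed of grater below 0.12 m/s and angular speed of grater below 1 rad/s); the robot touches nothing.
It fails at once if the grater falls off the counter (height (world z) of grater below -0.08 m).
It fails at once if the grater is dropped (linear speed of grater above 0.7 m/s and contact force between the fingers and grater below 0.05 N and distance between grater_eye and hook_seat above 0.08 m).
It fails at once if another thing on the counter is shifted by more than 30 mm (the board by more than 60 mm) (distance of any of ramekin, lid, pepper_mill, oil_bottle, jar from where it was at the start of the episode above 0.03 m or distance of board from where it was at the start of the episode above 0.06 m).
It also fails if it takes over 72 s, if anything falls off the work surface, if the arm or the gripper's body presses on something with over 40 N, if the wrist force passes 120 N, or if a joint passes its speed limit or range.

### The arm

A 7-joint arm with a two-finger parallel gripper is mounted at the origin on the work surface. World frame = base frame: x ahead of the robot, y to its left, z up, the work surface at z = 0. Lengths are in mm, angles in rad, forces in N, time in s.
With the tool pointing down it reaches from about 400 to 875 mm from the base axis. Payload 19.3 kg.
Tool frame: the origin (TCP) lies at the very end of the fingers, on their centre line; the grasp point (between the pads) lies 19 mm behind it (grip_point_offset is the z of the grasp point in the tool frame, in mm); z points along the fingers, y is the line along which they close (so a half turn about z gives the same grasp; the last joint's range is limited). The gripper opens to 85 mm and grips with 20 to 120 N. Pads are 22 mm wide; open, the fingers measure 114 mm over their backs; the gripper's body (76 mm by 85 mm) begins 54 mm behind the grasp point. The pads swing forward as they close: fully open they stand 13 mm farther back than shut.
Start: joints at [1.242, 0.521, -0.036, 1.599, 0.021, 1.021, -0.113], TCP at [159.922, -604.185, 231.291] pointing down, gripper open.
Joint ranges: [-2.91, 2.91], [-0.3, 2.13], [-1.5, 1.42], [0.17, 2.43], [-1.26, 4.41], [0.16, 1.93], [-2.52, 2.52]. Speed limits (rad/s): [1.89, 1.89, 2.39, 2.39, 3.01, 3.01, 3.01].

### API

Orientations are given as a 3x3 rotation matrix whose columns are the frame's x, y, z axes.
In Python, from workcell import movep, movel, goto_joints, open_gripper, clamp, wait, inverse_kinematics, read_state, camera, PlanningError, finish_job, grip_point_offset gives the robot as it stands. Calls block until the motion is done:
- movep(position, orientation): joint-space move of the TCP to a pose.
- movel(position, frame=None, max_speed=150, guard=None): straight line of the TCP; frame=None keeps the orientation; max_speed is the mean speed in mm/s. With guard (N) it stops when the force on the tool has changed by that much, and returns True; else False.
- goto_joints(angles): joint-space move.
- open_gripper() and clamp(): open the fingers fully, or close them until they stop; the grip force is fixed at half the most.
- wait(seconds).
- inverse_kinematics(position, orientation): joint angles nearest the present ones, or None.
- read_state(): the state.
- camera(name): name is "side" or "top"; returns a dict with "image" (480x640x3 uint8, blue, green, red), "range_z" (480x640 float32, mm along the optical axis (not along the pixel's ray), 0 where there is no reading), "fx", "fy", "cx", "cy" (pixels), "cam_to_world" (4x4, takes a point from camera to world coordinates). Camera axes: x right, y up, looking along -z (the intrinsics and any distortion apply to the point x, -y, -z); pixel columns grow to the right and rows downward; lengths in mm; the calibration is good to about 2 mm. A picture is of the moment at which its call begins.
A pose or a line that the arm cannot do raises PlanningError and nothing moves.
- finish_job(): hands the job in; it is judged then, once.
The state is a dict: "time": time; "qpos": joint angles; "qvel": joint speeds; "joint_efforts": joint torques, N m; "eef_pos": TCP position; "tool_rot": TCP orientation; "ft_force": force on the tool from outside, world axes, zero at the start; "torque": the same for the moment, N m; "finger_gap": finger opening in mm; "gripper_force": force on a finger pad.
Only numpy, scipy, OpenCV 4.12 (cv2) and the standard library are available. Lean on these libraries where they do the work, as an engineer would, in place of code of your own. Each camera call takes 0.05 s, during which the arm holds its last target. There are 200 camera calls.

## Working session

There is one attempt and no reset: what is moved stays moved. The work goes in short steps, each a Python script; the robot and the scene stay as the last script left them, time stands still between calls to the robot, and variables do not carry over. Pictures are saved under pics/ and viewed, at most 10 in all, crops included, and the job is handed in when it is done.

```bash
ls; mkdir -p pics; python3 - <<'E'
from workcell import *
import cv2,numpy as np
s=read_state();print(s['time'],s['eef_pos'],s['tool_rot'],s['finger_gap'],grip_point_offset)
for n in('side','top'):
    c=camera(n);cv2.imwrite(f'pics/{n}0.png',c['image']);np.savez(f'{n}0.npz',**c)
    print(n,c['fx'],c['fy'],c['cx'],c['cy'],np.round(c['cam_to_world'],3),[k for k in c])
E
```

```text
pics
0.0 [ 159.8213043  -603.89585932  230.73693003] [[ 9.66708075e-01  2.55881532e-01 -3.74196642e-04]
 [ 2.55881786e-01 -9.66707544e-01  1.01790829e-03]
 [-1.01274783e-04 -1.07977027e-03 -9.99999412e-01]] 85.20821633990506 -18.700000000000003
side 532.6606150301938 532.6606150301938 316.84871181361115 232.63537687430104 [[-8.49000e-01  2.91000e-01 -4.41000e-01  1.25050e+02]
 [-5.29000e-01 -4.89000e-01  6.94000e-01  7.91972e+02]
 [-1.30000e-02  8.22000e-01  5.69000e-01  7.72793e+02]
 [ 0.00000e+00  0.00000e+00  0.00000e+00  1.00000e+00]] ['image', 'range_z', 'fx', 'fy', 'cx', 'cy', 'cam_to_world']
top 562.1051484317499 562.1051484317499 313.19319972322086 236.86415928915983 [[-1.100000e-02  9.790000e-01 -2.030000e-01  3.127270e+02]
 [-1.000000e+00 -1.000000e-02  4.000000e-03  3.733100e+01]
 [ 2.000000e-03  2.030000e-01  9.790000e-01  1.478489e+03]
 [ 0.000000e+00  0.000000e+00  0.000000e+00  1.000000e+00]] ['image', 'range_z', 'fx', 'fy', 'cx', 'cy', 'cam_to_world']
```

View pics/top0.png

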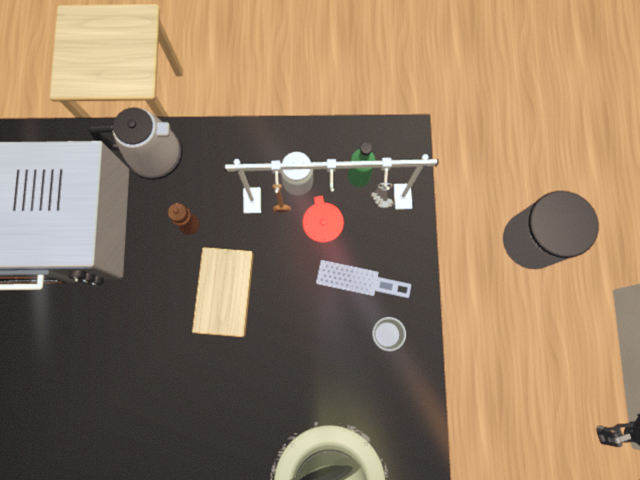

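View pics/side0.png

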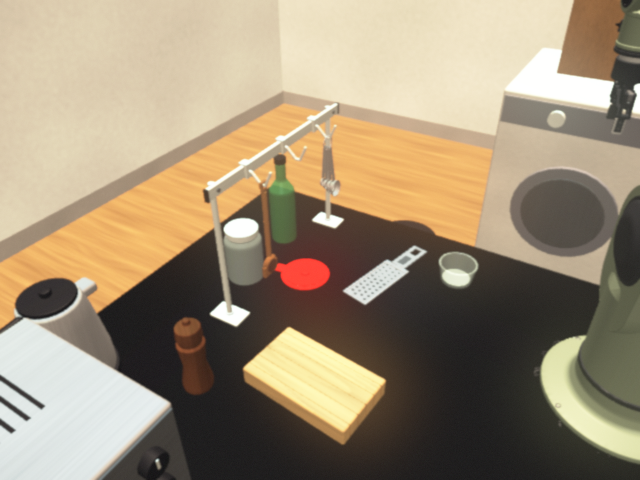

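The top view shows the grater from (318,272) to (411,290), with the handle pointing right towards the counter edge at column ~440. The board is centred at (222,292), the ramekin is at (389,334), and the middle hook at (332,163–190) is the empty one. The side view agrees: the empty hook is at about (293,152).

```bash
cat > h.py <<'E'
import numpy as np,cv2
from workcell import *
def ray(c,u,v):
    d=np.stack([(np.asarray(u,float)-c['cx'])/c['fx'],-(np.asarray(v,float)-c['cy'])/c['fy'],-np.ones(np.shape(u))],-1)
    M=c['cam_to_world'];return M[:3,3],d@M[:3,:3].T
def onplane(c,u,v,z):
    o,d=ray(c,u,v);return o+d*((z-o[2])/d[...,2])[...,None]
def cloud(c):
    v,u=np.mgrid[:480,:640];o,d=ray(c,u,v);return o+d*c['range_z'][...,None]
def rect(c,mask,z):
    v,u=np.nonzero(mask);P=onplane(c,u,v,z)[:,:2]
    return P,cv2.minAreaRect(P.astype(np.float32))
def roi(m,u0,u1,v0,v1):
    r=np.zeros_like(m);r[v0:v1,u0:u1]=m[v0:v1,u0:u1];return r
E
python3 - <<'E'
from h import *
t=dict(np.load('top0.npz'));s=dict(np.load('side0.npz'))
g=t['image'].max(2);
m=roi(g>90,312,418,255,303)
P,r=rect(t,m,3);print('grater',r,cv2.boxPoints(r).round(0).tolist(),m.sum())
c=P.mean(0);print('mean',c)
m=roi(g>90,185,260,240,345);P,r=rect(t,m,38);print('board',r)
e=[(int(np.nonzero(t['image'][v,400:470].max(1)>60)[0][0])+400,v) for v in(220,260,400,440)]
print('edge',onplane(t,np.array([a for a,b in e]),np.array([b for a,b in e]),0).round(1))
m=roi(g>70,365,412,312,356);P,r=rect(t,m,45);print('ramekin',r)
C=cloud(t);
# rail bar
X=C[140:200,220:445].reshape(-1,3);X=X[(X[:,2]>285)&(X[:,2]<325)]
print('railpts',len(X),X.min(0),X.max(0))
h=roi((C[...,2]>270)&(C[...,2]<330),322,344,150,200)
q=C[h];q=q[np.argsort(q[:,0])];print(len(q));print(q[::max(1,len(q)//25)].round(0).tolist())
C=cloud(s);print('side hook region');
h=roi((C[...,2]>270)&(C[...,2]<330),275,310,135,180);v,u=np.nonzero(h)
q=C[h];k=q[:,0]<q[:,0].max()-0;o=np.argsort(q[:,0]);print(np.c_[u,v,q][o][:40].round(0).tolist())
cv2.imwrite('pics/crop.png',np.hstack([cv2.resize(t['image'][140:200,300:360],(400,400),interpolation=2),cv2.resize(s['image'][125:185,265:325],(400,400),interpolation=2)]))
E
```

```text
grater ((504.9333801269531, -94.27803039550781), (260.9390869140625, 124.82122802734375), 89.39585876464844) [[441.0, -224.0], [566.0, -225.0], [569.0, 36.0], [444.0, 37.0]] 2817
mean [503.821269   -68.69381349]
board ((471.54571533203125, 265.5251159667969), (137.86001586914062, 225.58969116210938), 84.6874771118164)
edge [[ 662.7 -203.3    0. ]
 [ 553.3 -198.8    0. ]
 [ 194.1 -183.7    0. ]
 [  97.9 -179.6    0. ]]
ramekin ((359.54620361328125, -154.04998779296875), (118.47242736816406, 106.66731262207031), 89.38782501220703)
railpts 1716 [ 653.98542919 -240.67460646  285.13693936] [735.16869179 224.30588533 324.95754047]
237
[[655.0, -8.0, 317.0], [671.0, -7.0, 293.0], [683.0, -10.0, 285.0], [690.0, -5.0, 294.0], [695.0, -5.0, 299.0], [700.0, -10.0, 304.0], [705.0, -7.0, 310.0], [706.0, -12.0, 315.0], [706.0, -3.0, 320.0], [707.0, -7.0, 324.0], [709.0, -3.0, 319.0], [710.0, 8.0, 301.0], [711.0, -29.0, 311.0], [711.0, 12.0, 298.0], [712.0, -27.0, 309.0], [712.0, 8.0, 309.0], [713.0, -19.0, 300.0], [713.0, -29.0, 319.0], [714.0, 8.0, 318.0], [714.0, -1.0, 323.0], [715.0, -18.0, 320
[... 898 characters left out ...]
0, -7.0, 298.0], [303.0, 153.0, 663.0, -7.0, 300.0], [302.0, 150.0, 663.0, -4.0, 308.0], [302.0, 151.0, 663.0, -4.0, 306.0], [302.0, 152.0, 664.0, -6.0, 303.0], [302.0, 156.0, 665.0, -6.0, 294.0], [302.0, 154.0, 665.0, -7.0, 298.0], [301.0, 156.0, 666.0, -4.0, 294.0], [301.0, 155.0, 666.0, -5.0, 296.0], [301.0, 154.0, 667.0, -6.0, 298.0], [301.0, 153.0, 667.0, -6.0, 300.0], [301.0, 158.0, 667.0, -6.0, 289.0], [300.0, 157.0, 667.0, -3.0, 292.0], [301.0, 157.0, 667.0, -6.0, 291.0], [300.0, 156.0, 669.0, -5.0, 293.0], [300.0, 155.0, 669.0, -5.0, 295.0], [300.0, 158.0, 669.0, -6.0, 288.0], [300.0, 159.0, 669.0, -6.0, 286.0], [300.0, 160.0, 670.0, -7.0, 283.0], [299.0, 160.0, 671.0, -4.0, 284.0]]
```

View pics/crop.png

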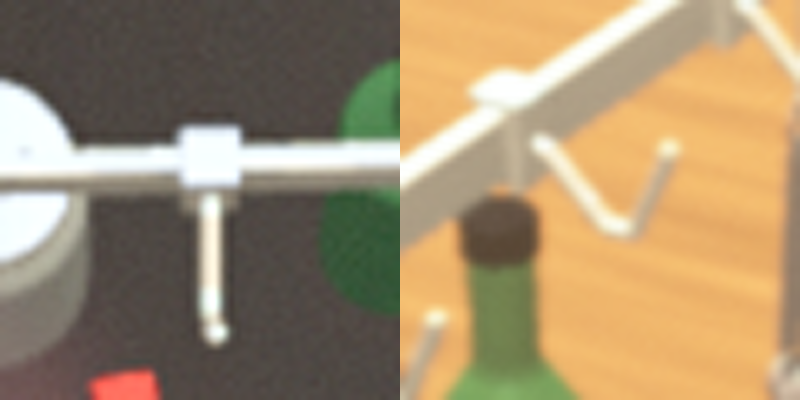

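```bash
python3 - <<'E'
from h import *
t=dict(np.load('top0.npz'));s=dict(np.load('side0.npz'))
I=t['image'].astype(int);print(I[280,310:420:6].tolist(),I[300,425:460:4].tolist(), I[334,365:412:4].tolist())
m=roi((I[...,0]>120)&(I[...,0]>I[...,2]-5),312,418,255,303)
m=cv2.morphologyEx(m.astype(np.uint8),cv2.MORPH_CLOSE,np.ones((3,3)))
n,l,st,_=cv2.connectedComponentsWithStats(m);k=1+st[1:,4].argmax()
P,r=rect(t,l==k,3);print('grater',r,cv2.boxPoints(r).round(0).tolist())
v=np.arange(200,420,20);u=np.array([np.nonzero(I[y,380:470].max(1)>130)[0][-1]*0+380+np.nonzero((I[y,380:470,2]>130)&(I[y,380:470,2]>I[y,380:470,0]+30))[0][0] for y in v])
print('edge',onplane(t,u,v,0).round(1)[:,:2].tolist())
C=cloud(s)
for c in(t,s):
    C=cloud(c);X=C.reshape(-1,3);X=X[(X[:,2]>296)&(X[:,2]<316)&(abs(X[:,1])<240)&(X[:,0]>690)&(X[:,0]<740)]
    p=np.polyfit(X[:,1],X[:,0],1);print('rail fit x=',p,len(X),X[:,1].min(),X[:,1].max())
E
```

```text
[[70, 72, 89], [167, 156, 157], [191, 175, 173], [211, 195, 194], [218, 204, 202], [207, 193, 191], [203, 187, 187], [215, 200, 200], [216, 201, 199], [218, 204, 201], [223, 207, 203], [220, 202, 199], [223, 207, 203], [217, 202, 199], [165, 152, 151], [63, 65, 73], [65, 68, 73], [65, 66, 71], [68, 71, 76]] [[63, 68, 74], [62, 67, 71], [63, 67, 71], [59, 63, 68], [110, 157, 202], [121, 167, 214], [129, 178, 224], [123, 170, 214], [125, 173, 219]] [[66, 67, 71], [68, 69, 74], [186, 193, 191], [216, 206, 205], [212, 204, 201], [212, 204, 202], [213, 205, 202], [215, 208, 206], [219, 213, 209], [110, 119, 122], [200, 196, 194], [66, 68, 72]]
grater ((497.96588134765625, -100.04832458496094), (247.96725463867188, 66.7238998413086), 77.25499725341797) [[438.0, -214.0], [503.0, -228.0], [558.0, 14.0], [493.0, 28.0]]
edge [[717.7, -301.1], [661.7, -300.7], [606.6, -300.4], [552.2, -300.0], [498.7, -299.7], [445.9, -299.3], [393.8, -299.0], [342.5, -301.3], [291.9, -300.9], [242.1, -300.6], [192.9, -300.3]]
rail fit x= [-1.47980478e-02  7.11083121e+02] 732 -239.2994930577332 223.98046561665467
rail fit x= [-1.54861183e-02  7.11735320e+02] 1397 -239.8388353912917 228.57373227884966
```

```bash
cat >> h.py <<'E'
def Rdown(gx,s=1):   # tool down, tool x = s*gx (horizontal 2-vector)
    x=s*np.array([gx[0],gx[1],0.])/np.hypot(*gx);z=np.array([0,0,-1.]);return np.c_[x,np.cross(z,x),z]
def Rhang(th,s=1):   # plate up, leaning th towards the bar
    x=s*np.array([np.sin(th),0,np.cos(th)]);z=np.array([np.cos(th),0,-np.sin(th)]);return np.c_[x,np.cross(z,x),z]
gd=np.array([-.221,-.975]);gd/=np.hypot(*gd)
bd=-np.array([.092,.996])
E
python3 - <<'E'
from h import *
t=dict(np.load('top0.npz'));s=dict(np.load('side0.npz'))
for n,c in(('t',t),('s',s)):
    I=c['image'].astype(int);m=(I[...,2]>120)&(I[...,1]<60)&(I[...,0]<70);C=cloud(c)[m];C=C[(C[:,0]<720)&(C[:,0]>500)]
    print(n,'lid',C.min(0),C.max(0),np.percentile(C,[2,50,98],axis=0).round(0).tolist())
def q(n,p,R):
    a=inverse_kinematics(p,R);print(n,None if a is None else np.round(a,2))
O=np.array([499.7,-92.7])
for s in(1,-1):
    q('push0',[*(O-160*gd),40],Rdown(gd,s));q('push1',[*(O+45*gd),1],Rdown(gd,s))
    q('handle',[*(O+164*gd+75*gd),-22],Rdown(gd,s))
    b=np.array([471.5,265.5]);q('lay',[*(b+85*bd),18],Rdown(bd,s));q('blade',[*(b-88*bd),12],Rdown(bd,s))
    for th in(0,.2,.35,.5):
        g=np.array([674-221*np.sin(th),-6,283-221*np.cos(th)]);R=Rhang(th,s)
        q(f'hang{th}',g+R[:,2]*26,R);q('  up',g+R[:,2]*26+[-40,0,60],R)
E
```

```text
Traceback (most recent call last):
ValueError: zero-size array to reduction operation minimum which has no identity
```

```bash
python3 - <<'E'
from h import *
t=dict(np.load('top0.npz'));s=dict(np.load('side0.npz'))
for n,c in(('t',t),('s',s)):
    I=c['image'].astype(int);m=(I[...,2]>150)&(I[...,2]-I[...,1]>100);C=cloud(c)[m];C=C[(C[:,0]<720)&(C[:,0]>500)]
    print(n,'lid',len(C)and np.percentile(C,[2,50,98,100],axis=0).round(0).tolist())
def q(n,p,R):
    a=inverse_kinematics(p,R);print(n,None if a is None else np.round(a,2))
O=np.array([499.7,-92.7])
for s in(1,-1):
    q('push0',[*(O-160*gd),40],Rdown(gd,s));q('push1',[*(O+45*gd),1],Rdown(gd,s))
    q('handle',[*(O+164*gd+75*gd),-22],Rdown(gd,s))
    b=np.array([471.5,265.5]);q('lay',[*(b+85*bd),18],Rdown(bd,s));q('blade',[*(b-88*bd),12],Rdown(bd,s))
    for th in(0,.2,.35,.5):
        g=np.array([674-221*np.sin(th),-6,283-221*np.cos(th)]);R=Rhang(th,s)
        q(f'hang{th}',g+R[:,2]*26,R);q('  up',g+R[:,2]*26+[-40,0,60],R)
E
```

```text
t lid [[608.0, -44.0, -0.0], [658.0, 7.0, 7.0], [713.0, 56.0, 14.0], [720.0, 62.0, 20.0]]
s lid [[608.0, -46.0, -1.0], [657.0, 11.0, 5.0], [714.0, 59.0, 10.0], [720.0, 99.0, 82.0]]
push0 [-0.89  1.05  1.07  1.99 -1.21  0.95 -2.52]
push1 [-0.16  0.78  0.44  2.06 -0.74  0.46 -2.51]
handle [ 0.31  0.83  0.29  1.94 -0.52  0.45 -2.37]
lay [ 0.35  1.11 -1.28  2.03  1.25  1.13  1.52]
blade [ 0.02  1.2  -1.28  1.77  1.24  1.23  1.41]
hang0 [-1.03  2.    0.98  2.21  2.41  1.38  0.16]
  up [-1.01  1.9   0.98  2.38  2.48  1.52  0.14]
hang0.2 [-1.    1.88  0.98  2.38  2.69  1.49  0.14]
  up None
hang0.35 None
  up None
hang0.5 None
  up None
push0 [ 0.09  0.7  -0.44  1.94  0.5   0.61 -0.9 ]
push1 [ 0.42  0.74 -0.36  2.03  0.55  0.47 -0.57]
handle [ 0.66  0.8  -0.19  1.92  0.31  0.45  0.02]
lay [-0.09  0.73 -0.54  2.05  0.71  0.56 -1.23]
blade [-0.32  0.85 -0.61  1.79  0.7   0.73 -1.41]
hang0 [-0.67  1.55  0.58  2.2   2.59  1.75 -2.37]
  up [-0.68  1.45  0.57  2.37  2.63  1.83 -2.37]
hang0.2 [-0.67  1.43  0.57  2.37  2.78  1.69 -2.34]
  up None
hang0.35 None
  up None
hang0.5 None
  up None
```

```bash
cat >> h.py <<'E'
from scipy.spatial.transform import Rotation as Ro
def Rh(th,yaw,s=-1): return Ro.from_euler('z',yaw).as_matrix()@Rhang(th,s)
HS=np.array([674.,-6,283])   # hook seat
def eyepath():  # eye-centre way points along the wire, from free to seated (then strip on wire)
    return [HS+[-45,0,37],HS+[-22,0,37],HS+[-17,0,24],HS+[-5,0,0],HS+[-2,0,-10]]
def tcp_for_eye(eye,R,s=-1,L=208,d=26):
    return eye-L*s*R[:,0]+d*R[:,2]
E
python3 - <<'E'
from h import *
for s in(-1,1):
  for yaw in(-.5,-.25,0,.25,.5):
    for th in(0,.1,.2,.3):
        R=Rh(th,yaw,s);r=[inverse_kinematics(tcp_for_eye(e,R,s),R) for e in eyepath()]
        print(s,yaw,th,[int(a is not None) for a in r],np.round(r[0],2) if r[0] is not None else '')
E
```

```text
-1 -0.5 0 [1, 1, 1, 1, 1] [-0.66  1.22  0.17  2.22  2.06  1.56 -1.9 ]
-1 -0.5 0.1 [1, 1, 1, 1, 1] [-0.7   1.15  0.17  2.28  2.06  1.46 -1.89]
-1 -0.5 0.2 [1, 1, 1, 1, 1] [-0.09  1.13 -0.61  2.3   2.22  1.92 -1.39]
-1 -0.5 0.3 [1, 1, 1, 1, 1] [-0.6   0.96 -0.04  2.37  2.06  1.38 -1.73]
-1 -0.25 0 [1, 1, 1, 1, 1] [-0.89  1.46  0.58  2.33  2.31  1.47 -2.39]
-1 -0.25 0.1 [1, 1, 1, 1, 1] [-0.91  1.4   0.57  2.4   2.39  1.42 -2.4 ]
-1 -0.25 0.2 [0, 1, 1, 1, 1] 
-1 -0.25 0.3 [0, 0, 1, 1, 1] 
-1 0 0 [1, 1, 1, 1, 1] [-0.69  1.49  0.57  2.36  2.6   1.84 -2.4 ]
-1 0 0.1 [1, 1, 1, 1, 1] [-0.32  1.22  0.17  2.43  2.88  1.92 -1.85]
-1 0 0.2 [0, 1, 1, 1, 1] 
-1 0 0.3 [0, 0, 0, 1, 1] 
-1 0.25 0 [1, 1, 1, 1, 1] [ 0.1   1.22 -0.04  2.3   3.5   1.91 -1.41]
-1 0.25 0.1 [1, 1, 1, 1, 1] [ 1.18  1.84 -1.3   2.33  3.4   0.94  0.07]
-1 0.25 0.2 [1, 1, 1, 1, 1] [ 1.17  1.72 -1.29  2.4   3.26  1.01  0.03]
-1 0.25 0.3 [0, 0, 1, 1, 1] 
-1 0.5 0 [1, 1, 1, 1, 1] [ 1.28  1.86 -1.3   2.16  3.65  0.43 -0.13]
-1 0.5 0.1 [1, 1, 1, 1, 1] [ 1.3   1.76 -1.3   2.22  3.43  0.46 -0.01]
-1 0.5 0.2 [1, 1, 1, 1, 1] [ 1.31  1.65
[... 571 characters left out ...]
 0, 1, 1, 1] 
1 0 0 [1, 1, 1, 1, 1] [-1.04  1.95  0.97  2.37  2.45  1.49  0.1 ]
1 0 0.1 [1, 1, 1, 1, 1] [-0.32  1.22  0.17  2.43  2.88  1.92  1.29]
1 0 0.2 [0, 1, 1, 1, 1] 
1 0 0.3 [0, 0, 0, 1, 1] 
1 0.25 0 [1, 1, 1, 1, 1] [ 0.1   1.22 -0.04  2.3   3.5   1.91  1.73]
1 0.25 0.1 [1, 1, 1, 1, 1] [-0.85  2.13  1.18  2.41  2.54  1.87 -0.15]
1 0.25 0.2 [1, 1, 1, 1, 1] [ 0.32  1.08 -0.24  2.43  3.52  1.61  1.91]
1 0.25 0.3 [0, 0, 1, 1, 1] 
1 0.5 0 [1, 1, 1, 1, 1] [0.1  1.21 0.17 2.21 3.83 1.88 1.62]
1 0.5 0.1 [1, 1, 1, 1, 1] [0.13 1.15 0.17 2.27 3.87 1.77 1.63]
1 0.5 0.2 [1, 1, 1, 1, 1] [ 1.03  1.26 -0.87  2.28  3.85  0.82  2.31]
1 0.5 0.3 [1, 1, 1, 1, 1] [ 1.04  1.16 -0.88  2.32  3.76  0.75  2.3 ]
```

```bash
python3 - <<'E'
from h import *
O=np.array([499.7,-92.7]);R=Rdown(gd,-1)
clamp();a=O-150*gd
movep([*a,150],R);movel([*a,12],max_speed=120)
hit=movel([*a,-4],max_speed=15,guard=3);z=read_state()['eef_pos'][2];print(hit,z)
z=max(z,0)+.9
movel([*a,z],max_speed=30)
# push so that the eye travels 164 mm: blade end from -115 to +49; finger half width ~11
b=O+(49-11)*gd
print(movel([*b,z],max_speed=50,guard=25));s=read_state();print(s['eef_pos'],s['time'],s['ft_force'])
c=camera('top');cv2.imwrite('pics/p1.png',c['image'][200:400,250:450].repeat(3,0).repeat(3,1));np.savez('p1.npz',**c)
E
```

```text
True 0.08960360226328151
False
[ 491.31064597 -129.6966292     0.98031716] 9.7833 [-0.16805675  1.08658075 -0.38828243]
```

View pics/p1.png

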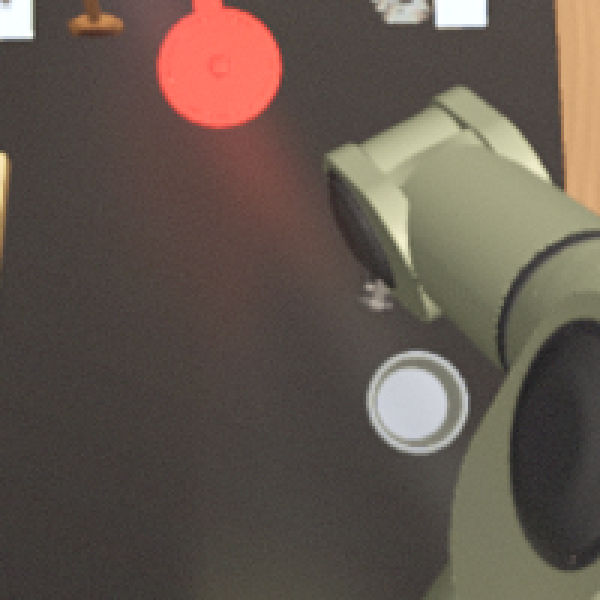

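The arm hides the grater in this view. The ramekin is where it was, and the 1.1 N reaction force suggests the push worked. I'll back off and measure.

```bash
python3 - <<'E'
from h import *
p=read_state()['eef_pos'];R=Rdown(gd,-1)
movel([*(p[:2]-15*gd),p[2]],max_speed=80);movel([*(p[:2]-15*gd),130],max_speed=200)
open_gripper();movep([480,100,150],R)
c=camera('top');np.savez('p1.npz',**c);I=c['image'].astype(int)
m=roi((I[...,0]>120)&(I[...,0]>I[...,2]-5),360,490,240,320)
m=cv2.morphologyEx(m.astype(np.uint8),cv2.MORPH_CLOSE,np.ones((3,3)))
n,l,st,_=cv2.connectedComponentsWithStats(m);k=1+st[1:,4].argmax()
P,r=rect(c,l==k,3);print('grater',r,cv2.boxPoints(r).round(0).tolist(),read_state()['time'])
cv2.imwrite('pics/p2.png',c['image'][200:350,300:500].repeat(3,0).repeat(3,1))
E
```

```text
grater ((460.9522399902344, -258.77764892578125), (245.8522491455078, 66.52217102050781), 76.81722259521484) [[401.0, -371.0], [465.0, -386.0], [521.0, -147.0], [457.0, -132.0]] 12.675
```

View pics/p2.png

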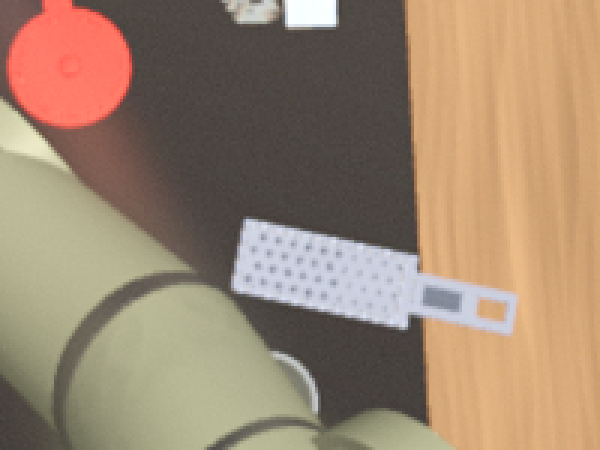

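The whole handle now sticks out past the edge, which is at crop column ~415, and the eye is at about (492,309). The grater is flat and the ramekin hasn't been touched. Next I grasp the handle and lay the grater on the board.

```bash
python3 - <<'E'
from h import *
d=-np.array([np.cos(np.radians(76.8)),np.sin(np.radians(76.8))]);O=np.array([461,-258.8])-7.5*d
R=Rdown(d,-1);g=O+75*d
movep([*g,90],R);print(movel([*g,-23],max_speed=80,guard=8))
s=read_state();print(s['eef_pos'])
clamp();s=read_state();print(s['finger_gap'],s['gripper_force'],s['ft_force'],s['time'])
movel([*g,10],max_speed=40);movel([*g,130],max_speed=120);wait(.3)
s=read_state();print(s['finger_gap'],s['gripper_force'],s['ft_force'],s['eef_pos'],s['time'])
for n in('top','side'):
    c=camera(n);np.savez(f'l_{n}.npz',**c);cv2.imwrite(f'pics/l_{n}.png',c['image'])
E
```

```text
False
[ 445.78867361 -324.71162925  -22.58754232]
33.98160131426444 59.11493003368378 [-1.38458442  0.18856175  3.35285863] 16.3667
33.98288742115266 59.63485836982727 [ 0.22376997 -0.78305715 -1.57300027] [ 445.54055186 -324.3897686   129.70337419] 18.7917
```

View pics/l_side.png

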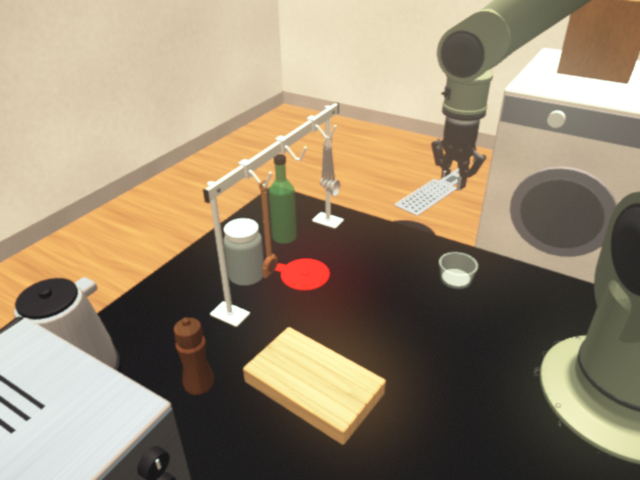

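The side view shows the grater held level by its handle (blade end at about (412,205)) with everything else undisturbed. I'll check for droop from the depth, then lay it down.

```bash
cat >> h.py <<'E'
def platepts(c,g,d,lo,hi,w=28,zr=(20,260)):
    C=cloud(c).reshape(-1,3);C=C[(C[:,2]>zr[0])&(C[:,2]<zr[1])];r=C[:,:2]-g;a=r@d;b=r@np.array([-d[1],d[0]])
    k=(a>lo)&(a<hi)&(abs(b)<w);return np.c_[a,b,C[:,2]][k]
E
python3 - <<'E'
from h import *
d=-np.array([np.cos(np.radians(76.8)),np.sin(np.radians(76.8))]);g=np.array([445.5,-324.4])
for n in('side','top'):
    c=dict(np.load(f'l_{n}.npz'));Q=platepts(c,g,d,-185,-60,zr=(80,190))
    if len(Q)>50:
        p=np.polyfit(Q[:,0],Q[:,2],1);print(n,len(Q),p,'z at grip',p[1],'min a',Q[:,0].min(), np.median(abs(Q[:,2]-np.polyval(p,Q[:,0]))))
# go over the board
b=np.array([471.5,265.5])+0*bd; t=b+(75+10)*bd   # grater x=-10 over the board middle
R=Rdown(bd,-1)
movel([420,-250,200],max_speed=200)
movep([*t,170],R)
s=read_state();print(s['eef_pos'],s['time'],s['finger_gap'])
for n in('top','side'):
    c=camera(n);np.savez(f'm_{n}.npz',**c)
    Q=platepts(c,t,bd,-185,-60,zr=(120,230));p=np.polyfit(Q[:,0],Q[:,2],1);print(n,len(Q),p,Q[:,0].min())
E
```

```text
side 727 [1.67440283e-02 1.54546348e+02] z at grip 154.54634842882464 min a -184.78694576597823 0.8161677262877731
top 1234 [1.62008962e-02 1.55850593e+02] z at grip 155.85059284534364 min a -184.9789125856257 1.8624375542120788
[464.12197319 179.61767717 169.82055584] 21.1667 34.08372714275132
top 626 [2.34298494e-02 1.96563436e+02] -184.93362626592662
side 2070 [1.84337231e-02 1.94452243e+02] -184.89992152821122
```

```bash
python3 - <<'E'
from h import *
p=read_state()['eef_pos'];t=p[:2];R=Rdown(bd,-1)
movel([*t,30],max_speed=120)
h=movel([*t,14.5],max_speed=20,guard=2.5);s=read_state();print(h,s['eef_pos'],s['ft_force'])
open_gripper();wait(.2);print(read_state()['finger_gap'])
movel([*t,130],max_speed=150);movep([480,-60,200],R)
c=camera('top');np.savez('n_top.npz',**c);I=c['image'].astype(int)
cv2.imwrite('pics/n.png',np.hstack([c['image'][200:380,150:310].repeat(3,0).repeat(3,1)]))
print(read_state()['time'])
E
```

```text
True [464.0212568  179.63779205  14.93648061] [0.37762398 0.83069311 5.8637641 ]
85.3046588739873
26.0
```

View pics/n.png

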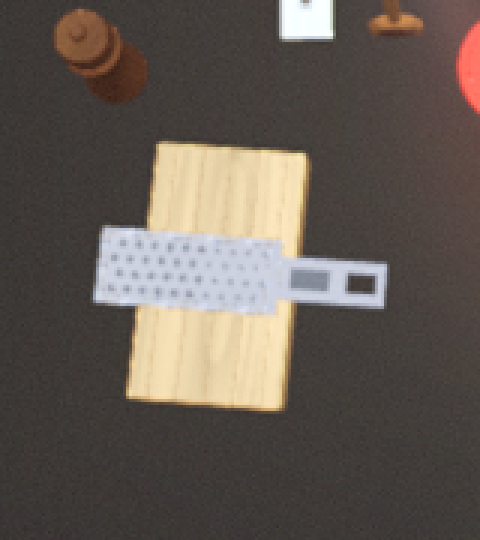

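The grater lies across the board with both ends out: blade end at crop (98,265), eye at (360,285). I'll fit its pose, grasp the grating end and move to the pre-hook pose.

```bash
python3 - <<'E'
from h import *
c=dict(np.load('n_top.npz'));I=c['image'].astype(int)
m=roi((I[...,0]>150)&(I[...,0]>I[...,2]-5),175,290,265,315)
m=cv2.morphologyEx(m.astype(np.uint8),cv2.MORPH_CLOSE,np.ones((3,3)))
n,l,st,_=cv2.connectedComponentsWithStats(m);k=1+st[1:,4].argmax()
P,r=rect(c,l==k,41);bx=cv2.boxPoints(r);print(r,bx.round(0).tolist())
e=sorted([(np.linalg.norm(bx[i]-bx[i-1]),bx[i]-bx[i-1]) for i in range(4)],key=lambda a:a[0])[-1][1]
d=e/np.linalg.norm(e);d=d if d[1]<0 else -d
O=np.array(r[0])-7.5*d;g=O-98*d;R=Rdown(d,-1);print(d,O,g)
z=39.5-26
movep([*g,110],R);print(movel([*g,z],max_speed=90,guard=8))
clamp();s=read_state();print(s['finger_gap'],s['gripper_force'],s['ft_force'],s['eef_pos'])
movel([*g,z+20],max_speed=40);movel([*g,170],max_speed=120);wait(.2)
s=read_state();print(s['finger_gap'],s['gripper_force'],s['ft_force'],s['eef_pos'],s['time'])
for n in('top','side'):
    c=camera(n);np.savez(f'o_{n}.npz',**c)
    Q=platepts(c,g,d,40,125,zr=(120,240));p=np.polyfit(Q[:,0],Q[:,2],1);print(n,len(Q),p)
cv2.imwrite('pics/o.png',c['image'])
for yaw in(-.3,-.4,-.5):
    for th in(.1,.2):
        R=Rh(th,yaw);print(yaw,th,[int(inverse_kinematics(tcp_for_eye(e,R),R) is not None) for e in eyepath()])
E
```

```text
((472.4034729003906, 246.4958038330078), (247.0469970703125, 65.0267333984375), 86.3963623046875) [[432.0, 125.0], [497.0, 121.0], [513.0, 368.0], [448.0, 372.0]]
[-0.06285375 -0.99802274] [472.87487605 253.9809742 ] [479.03454402 351.78720284]
False
61.79391184821772 62.9986846446991 [-1.29717675 -1.25649445  8.18772287] [479.30117144 351.89270461  14.12685471]
61.82820533304588 65.18475651741028 [-0.72561654 -0.25036748 -1.89591783] [478.85019331 351.74181273 169.53669646] 31.275Traceback (most recent call last):
  File "<stdin>", line 17, in <module>
    raise TypeError("expected non-empty vector for x")
TypeError: expected non-empty vector for x
```

```bash
python3 - <<'E'
from h import *
from scipy.spatial.transform import Slerp
c=camera('side');s=read_state();p0=s['eef_pos'];R0=s['tool_rot'];d=-R0[:2,0]
Q=platepts(c,p0[:2],d,40,215,zr=(120,260));print(len(Q),np.polyfit(Q[:,0],Q[:,2],1) if len(Q)>30 else '')
for yaw in(-.3,-.4,-.5):
    for th in(.1,.2):
        R=Rh(th,yaw);print(yaw,th,[int(inverse_kinematics(tcp_for_eye(e,R),R) is not None) for e in [HS+[-45,0,37]]+eyepath()])
R1=Rh(.15,-.45);p1=tcp_for_eye(HS+[-50,0,37],R1)
S=Slerp([0,1],Ro.from_matrix([R0,R1]))
for f in(.2,.4,.6,.8,1):
    R=S(f).as_matrix();p=p0+(p1-p0)*f
    q=inverse_kinematics(p,R);print(f,p.round(0),None if q is None else np.round(q,2), 'eye',(p-26*R[:,2]-208*R[:,0]).round(0))
print(np.round(s['qpos'],2))
E
```

```text
1396 [-6.70531257e-03  1.94124857e+02]
-0.3 0.1 [1, 1, 1, 1, 1, 1]
-0.3 0.2 [1, 1, 1, 1, 1, 1]
-0.4 0.1 [1, 1, 1, 1, 1, 1]
-0.4 0.2 [1, 1, 1, 1, 1, 1]
-0.5 0.1 [1, 1, 1, 1, 1, 1]
-0.5 0.2 [1, 1, 1, 1, 1, 1]
0.2 [507. 281. 158.] [-0.26  0.65 -0.75  1.78  0.81  1.11 -1.26] eye [525.  87. 237.]
0.4 [535. 210. 146.] [-0.36  0.66 -0.63  1.92  1.09  1.16 -1.29] eye [572.  49. 275.]
0.6 [563. 139. 134.] [-0.44  0.71 -0.5   2.08  1.43  1.23 -1.41] eye [604.  24. 305.]
0.8 [591.  67. 122.] [-0.48  0.85 -0.34  2.24  1.8   1.39 -1.58] eye [621.   8. 321.]
1 [619.  -4. 110.] [-0.44  1.09 -0.14  2.33  2.17  1.68 -1.73] eye [624.  -6. 320.]
[-0.17  0.68 -0.85  1.71  0.58  1.03 -1.29]
```

```bash
python3 - <<'E'
from h import *
from scipy.spatial.transform import Slerp
s=read_state();p0=s['eef_pos'];R0=s['tool_rot']
R1=Rh(.15,-.45);p1=tcp_for_eye(HS+[-50,0,37],R1,d=23)
S=Slerp([0,1],Ro.from_matrix([R0,R1]))
for f in(.33,.66,1):
    q=inverse_kinematics(p0+(p1-p0)*f,S(f).as_matrix());assert abs(np.array(q)-read_state()['qpos']).max()<.9
    goto_joints(q)
wait(.3);s=read_state();print(s['eef_pos'],s['finger_gap'],s['ft_force'],s['time'])
for n in('top','side'):
    c=camera(n);np.savez(f'q_{n}.npz',**c)
    (u0,v0,w)=((290,140,100) if n=='top' else (250,110,130))
    cv2.imwrite(f'pics/q_{n}.png',cv2.resize(c['image'][v0:v0+w,u0:u0+w],(390,390),interpolation=2))
cv2.imwrite('pics/q.png',np.hstack([cv2.imread(f'pics/q_{n}.png') for n in('top','side')]))
E
```

```text
[616.9449828   -1.83141806 111.74750873] 62.03263006804473 [-0.30355041  0.14066246 -0.55061573] 33.4917
```

View pics/q.png

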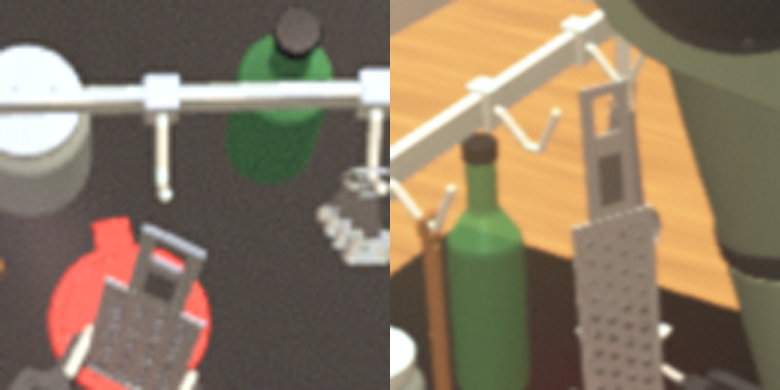

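The top crop shows the handle's end edge from (147,227) to (206,252) and the hook tip at (165,195). In the side crop the end edge runs from (582,92) to (632,80), the tip is at (557,112), and the eye is just ahead of the hook. I'll triangulate both.

```bash
python3 - <<'E'
from h import *
t=dict(np.load('q_top.npz'));s=dict(np.load('q_side.npz'))
def tri(a,b):
    A=np.zeros((3,3));y=np.zeros(3);L=[]
    for c,(u,v) in((t,a),(s,b)):
        o,d=ray(c,u,v);d=d/np.linalg.norm(d);M=np.eye(3)-np.outer(d,d);A+=M;y+=M@o;L.append((M,o))
    p=np.linalg.solve(A,y);return p.round(1),[round(float(np.linalg.norm(M@(p-o))),1) for M,o in L]
print('end',tri((335.3,201.4),(322.3,138.7)));print('tip',tri((332.3,189.5),(305.7,147)))
st=read_state();R=st['tool_rot'];gx=-R[:,0];e=st['eef_pos']-23*R[:,2]+208*gx
print('eye exp',e,'end exp',e+20*gx,'gx',gx)
C=cloud(s);P=C[roi((C[...,2]>150)&(C[...,0]<670)&(C[...,0]>560),312,345,136,250)];print(len(P))
r=P-e;a=r@gx;n=r@(-R[:,2]);b=r@R[:,1];k=(abs(n)<25)&(abs(b)<40);print('along max',np.percentile(a[k],[98,100]));
kk=k&(a>-110);pf=np.polyfit(a[kk],n[kk],1);print('normal offset fit (slope,at eye; top face expected 1.5)',pf)
h=kk&(a>-60)&(a<18);print('lateral range handle',np.percentile(b[h],[1,50,99]))
E
```

```text
end (array([623.2, -14.7, 337.6]), [1.2, 1.2])
tip (array([657.3,  -9.3, 313.8]), [0.1, 0.1])
eye exp [624.04883757  -5.89742841 320.52275219] end exp [626.72065557  -7.21934815 340.29935243] gx [ 0.1335909  -0.06609599  0.98883001]
1889
along max [16.78591306 21.04398108]
normal offset fit (slope,at eye; top face expected 1.5) [0.00425602 1.13914678]
lateral range handle [-22.78771913  -2.62871062  15.26926433]
```

```bash
python3 - <<'E'
from h import *
E=np.array([622.5,-10,319.5]);H=np.array([676,-6.6,283.5]);p=read_state()['eef_pos']
for w,v in(([-32,0,34],80),([-19,0,30],40),([-16,0,21],40),([-5,0,-2],40),([-3,0,-8],30)):
    h=movel(p+H+w-E,max_speed=v,guard=5);s=read_state();print(w,h,s['eef_pos'].round(1),s['ft_force'].round(2))
    if h:break
if not h: 
    h=movel(p+H+[-3,0,-20]-E,max_speed=12,guard=2.5);s=read_state();print(h,(s['eef_pos']-p-H+E).round(1),s['ft_force'],s['finger_gap'],s['time'])
for n in('top','side'):
    c=camera(n);np.savez(f'r_{n}.npz',**c)
    (u0,v0,w)=((290,140,100) if n=='top' else (250,110,100))
    cv2.imwrite(f'pics/r_{n}.png',cv2.resize(c['image'][v0:v0+w,u0:u0+w],(390,390),interpolation=2))
cv2.imwrite('pics/r.png',np.hstack([cv2.imread(f'pics/r_{n}.png') for n in('top','side')]))
E
```

```text
[-32, 0, 34] False [638.2   1.2 109.6] [ 0.09 -0.14 -1.45]
[-19, 0, 30] False [651.2   1.2 105.4] [ 0.24 -0.3  -0.96]
[-16, 0, 21] False [654.1   1.3  96. ] [ 0.33 -0.14 -1.48]
[-5, 0, -2] False [665.2   1.3  73.4] [-0.25  0.48 -1.6 ]
[-3, 0, -8] False [667.2   1.3  67.2] [-0.47 -0.57 -1.32]
True [ -2.9  -0.1 -11.6] [1.90468794 0.02702239 3.48634089] 61.87114526447828 36.525
```

View pics/r.png

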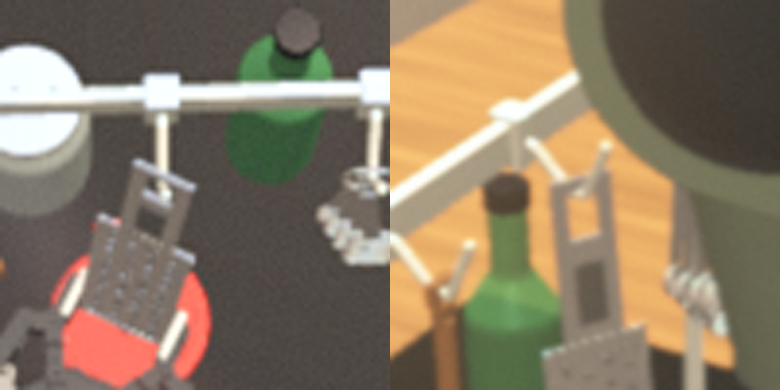

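The side crop shows the hook through the eye, with the strip behind the upturned tip at about (590,175). Contact came within about 1 mm of the expected seat height, so I'll release.

```bash
python3 - <<'E'
from h import *
s=read_state();p=s['eef_pos'];R=s['tool_rot']
D=next(D for D in(110,90,75,60,45) if inverse_kinematics(p-D*R[:,2],R) is not None);print(D)
open_gripper()
while D>20:
    try: movel(p-D*R[:,2],max_speed=100);break
    except PlanningError: D-=10
print(D,read_state()['eef_pos'])
q=inverse_kinematics([430,200,220],Rdown(bd,-1));print(np.round(q,2) if q is not None else q,read_state()['qpos'].round(2))
c=camera('side');cv2.imwrite('pics/s.png',c['image'])
E
```

```text
110
110 [569.62772701  48.20261686  80.27313577]
[ 0.    0.37 -0.7   1.97  0.3   0.91 -0.95] [-0.6   1.18 -0.19  2.34  1.98  1.73 -1.83]
```

View pics/s.png

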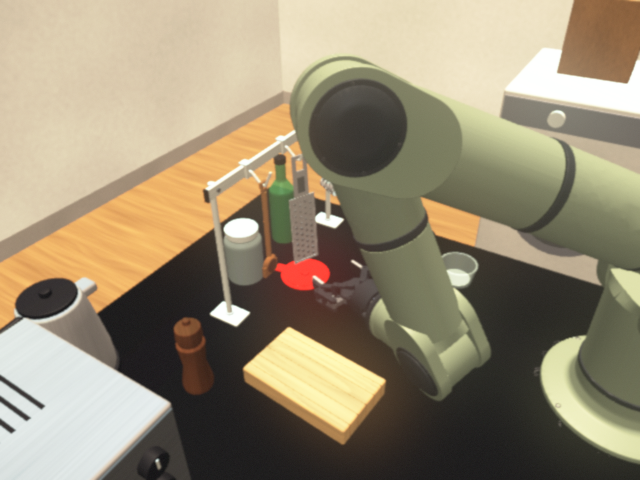

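The grater hangs on the hook, from about (297,160) to (305,262), and the gripper is clear of it. I'll wait for it to settle, check stillness by comparing frames, then hand in.

```bash
python3 - <<'E'
from h import *
wait(6)
for i in range(12):
    F=[]
    for k in range(5): F.append(camera('side')['image'][150:275,270:335].astype(float)); wait(.15)
    m=max(abs(cv2.blur(a,(3,3))-cv2.blur(F[0],(3,3))).max() for a in F[1:]);print(round(m,1),round(read_state()['time'],1))
    if m<22 or read_state()['time']>62:break
    wait(1)
print(finish_job())
E
```

```text
39.7 45.3
4.0 47.3
the job is handed in; nothing more can be done
None
```

The grater hangs at rest by its eye on the empty hook. I handed the job in at about 47 s with the robot clear and no bystander visibly moved, but `finish_job()` returned no verdict.

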